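# Clamp a console trim in the assembly fixture

### The arm

A 6-joint arm with a two-finger parallel gripper is mounted at the origin on the work surface. World frame = base frame: x ahead of the robot, y to its left, z up, the work surface at z = 0. Lengths are in m, angles in rad, forces in N, time in s.
With the tool pointing down it reaches from about 0.35 to 0.775 m from the base axis. Payload 7.3 kg.
Tool frame: the origin (TCP) lies at the very end of the fingers, on their centre line; the grasp point (between the pads) lies 19 mm behind it (robot.pinch_z is the distance from the TCP to the grasp point, in m); z points along the fingers, y is the line along which they close (so a half turn about z gives the same grasp; the last joint's range is limited). The gripper opens to 92 mm and grips with 3 to 60 N. Pads are 19 mm wide; open, the fingers measure 130 mm over their backs; the gripper's body (75 mm by 190 mm) begins 47 mm behind the grasp point.
Start: joints at [-1.462, 0.342, 1.524, -0, 1.275, -0.146], TCP at [0.132, -0.508, 0.227] pointing down, gripper open.
Joint ranges: [-2.53, 2.53], [-0.77, 2.02], [0.04, 2.7], [-1, 4.14], [0.28, 2.66], [-3.11, 3.11]. Speed limits (rad/s): [2.57, 2.57, 3.14, 3.14, 3.14, 3.14].

### API

Orientations are given as [roll, pitch, yaw] about the fixed x, y, z axes, in that order (R = Rz(yaw) Ry(pitch) Rx(roll)).
In Python, from cell import robot gives the robot as it stands.
- The arm moves only by the tool move_arm, never from a script. Its argument "motion" is a list of rows, each a list of 6 numbers: the shift along the tool's x, y, z in units of 0.1 m (1.0 is 0.1 m), then the turn, a rotation vector about the tool's x, y, z in units of pi rad (1.0 is pi rad). In form: [[dx, dy, dz, rx, ry, rz], ...]. A call has 1 to 12 rows; each row is the pose to reach, as a shift and turn from the pose commanded when the call began, along the tool's axes at that moment, turning the shorter way round; what a row does not reach only later rows make up. A row lasts 1/8 s, in which the tool goes at most 62.5 mm and 10.7 degrees, less where a joint would pass 70% of its speed; a pose out of reach is approached as far as the arm can. A call with a number of a shift or a turn outside -1 to 1 is refused whole. A call with a gripper value outside its range is refused whole. "fingers" is the opening, from -1 (shut) to 1 (fully open), set as the call begins (left out, the last holds). The fingers move at their own pace and stop on an object; "newtons" is the grip in N (left out, the last holds). Time passes only in rows, so rows that repeat a pose let the fingers close. It gives the time, the measured TCP pose, the force, the opening and the grip force at its end, in the units of the state.
- robot.observe(): the state, without advancing time (a new reading comes with each control period).
- robot.read_camera(name): name is "scene" or "top" or "wrist"; returns a dict with "image" (384x512x3 uint8, red, green, blue), "range_z" (384x512 float32, m along the optical axis (not along the pixel's ray), 0 where there is no reading), "vfov" (degrees; the focal length in pixels is half the picture's height over the tangent of half this angle, whatever the lens; pixels are square), "cx", "cy" (the principal point, pixels), "k1" (the pictures are not rectified: a ray, as slopes to the right and down, at radius r is drawn at 1 + k1 r^2 times it, then the intrinsics apply), "extrinsics" (4x4, takes a point from camera to world coordinates); the wrist camera has in their place "hand_eye" (4x4, takes a point from camera to tool coordinates, whose origin is the TCP and whose axes are the flange's). Camera axes: x right, y up, looking along -z (the intrinsics and any distortion apply to the point x, -y, -z); pixel columns grow to the right and rows downward; lengths in m; the calibration is good to about 2 mm. A picture is of the moment at which its call begins: read the wrist's pose just before it.
- robot.hand_in(): hands the job in; it is judged then, once.
The state is a dict: "time": time; "qpos": joint angles; "qvel": joint speeds; "joint_efforts": joint torques, N m; "tool_pos": TCP position; "tool_rot": TCP orientation; "contact_force": force on the tool from outside, world axes, zero at the start; "torque": the same for the moment, N m; "opening": finger opening in m; "grip_force": force on a finger pad.
Only numpy, scipy, OpenCV 4.12 (cv2) and the standard library are available. Lean on these libraries where they do the work, as an engineer would, in place of code of your own. Each camera call takes 0.05 s, during which the arm holds its last target. There are 200 camera calls.

### The job

Mount the beige console trim in the red sloped fixture for assembly: fully loosen the black clamp knob, slide the jaw out to make room, and lay the trim flat in the nest, resting on the two lower ledge tabs. Then slide the jaw back until the trim sits snug between it and the fixed stop, tighten the knob again and let go. Set the trim down without dropping it, and leave the grey trim and the other things where they are.

Things in the scene. Friction and masses are not known exactly. Their poses are not given: they have to be found in the camera images.
- nest: Red fixture fixed to the table; its deck slopes 30 degrees down, away from the robot. Origin: on the deck surface under the middle of a correctly mounted trim, 60 mm above the table. x points up the slope (towards the robot), y along the slide to the robot's right, z is the deck normal. Deck: x -42 to 62, y -95 to 195 mm. Mounted trim: origin at this origin, its y along this y (either way round).
- ledge (a point): Middle of the gap between the two steel ledge tabs at the deck's lower side, on the deck, in line with the tabs' upper faces (nest x = -26 mm), against which the trim's long side rests. Tabs: 24 mm long in nest y, centred 55 mm either side of this point, 12 mm thick, 13 mm high; the 86 mm gap leaves room for a finger. Axes as the nest.
- stop_face (a point): Centre of the face of the fixed steel stop, at nest y = -75 mm, 16 mm above the deck; the trim's end goes against it. The stop is 50 mm wide in nest x, 14 mm thick and 32 mm high. Axes as the nest.
- trim: The loose beige console trim: a block 52 mm (its x) by 150 mm (its y) by 38 mm high, about 0.22 kg, a dark recess on top and edges rounded 5 mm; origin at the centre of its underside, z up. Starts lying flat on the table to the robot's right. It can be gripped across its 52 mm width.
- jaw_face (a point): Point on the sliding jaw's clamping face (the black plate on the yellow carriage, 48 mm wide in x, face flat and facing the fixed stop), 19 mm above the deck. The yellow carriage reaches 68 mm behind the face, up to 32 mm above the deck.
- jaw (a joint): How far the jaw carriage has slid along nest +y, m: 0 to 0.08 (end stops). The space between jaw face and fixed stop is 0.110 + this value, so 0.04 just holds the 150 mm trim; at the start it is too small. It slides with about 1.5 N plus slight damping when the knob is loose; when it is tight a push of 15 N does not move it.
- knob (a joint): Clamp knob on the carriage, rad: 0 fully loose (end stop) to 1.3 (end stop); grows clockwise seen from above along its axis. It begins to grip at about 0.5, is free below that and tight above 1.05. It stays where it is left; turning takes 0.12 Nm, up to about 0.2 Nm when tight.
- knob_grip (a point): Middle of the knob's black bar grip, on the knob's axis, 78 mm above the deck, 38 mm behind the jaw face. Bar: 64 mm long (this point's x), 16 mm thick (y), 30 mm high (15 mm either side of this point along z, which is the knob's axis and parallel to the nest's z). At joint value 0.65 the bar points along nest x. Below the bar a 40 mm disc, then a 28 mm post; free all round.
- grey_trim: Dark grey trim of the same shape and size as the beige one, loose on the table to the robot's right; to be left alone. Origin at the centre of its underside.
- pliers: Red-handled pliers about 140 mm long and 16 mm high lying on the table, to be left alone.
- screwdriver: Yellow-handled screwdriver 180 mm long lying on the table, to be left alone.
- tape: Blue tape roll 96 mm across, 25 mm high, lying flat, to be left alone; origin at the centre of its underside.
- bottle: White bottle 56 mm across, 120 mm high, to be left alone; origin at the centre of its underside.
- bin: Blue open parts bin 200 x 150 x 90 mm to be left alone; origin at the centre of its underside.
- gauge: Brass cylinder 60 mm across, 35 mm high, to be left alone; origin at the centre of its underside.
There are look-alikes about, which are no part of the job. Leave any blue or turquoise look-alike of the trim alone.

How it is judged:
On the way, in this order (a step that is already met when the one before it is completed fails the run):
1. the clamp knob is fully loosened (joint below 0.5 rad) (value of joint knob below 0.5 rad), for 0.1 s.
2. the jaw is slid out so that the trim fits (joint above 0.045 m) (value of joint jaw above 0.045 m), for 0.2 s.
3. the beige trim lies flat on the deck, between stop and jaw, at the ledge tabs (within 6 mm) (x of trim in the frame of nest between -0.006 and 0.006 m and z of trim in the frame of nest below 0.004 m and y of trim in the frame of nest between -0.006 and 0.04 m and angle between the z axis of trim and the z axis of nest, either way round below 0.08 rad and angle between the y axis of trim and the y axis of nest, either way round below 0.12 rad and contact force between the fingers and trim below 0.1 N), for 0.2 s.
4. the jaw is slid back against the trim (joint below 0.0435 m) (value of joint jaw below 0.0435 m), for 0.1 s.
5. the clamp knob is tightened (joint above 1.05 rad) (value of joint knob above 1.05 rad), for 0.2 s.
At the end, for the whole second after the job is handed in: The beige trim lies flat on the sloped deck (within 4 mm in height and 0.06 rad), within 6 mm of touching the ledge tabs and within 5 mm of its place along the slide, at rest; the jaw is within 3.5 mm of it (jaw joint 0.036 to 0.0435 m) and the clamp knob is tight (joint above 1.05 rad) (x of trim in the frame of nest between -0.006 and 0.006 m and y of trim in the frame of nest between -0.005 and 0.005 m and z of trim in the frame of nest between -0.004 and 0.004 m and angle between the z axis of trim and the z axis of nest, either way round below 0.06 rad and angle between the y axis of trim and the y axis of nest, either way round below 0.06 rad and value of joint jaw between 0.036 and 0.0435 m and value of joint knob above 1.05 rad and linear speed of trim below 0.02 m/s).
It fails at once if the trim is dropped or thrown (it moves faster than 0.55 m/s while the fingers do not touch it) (linear speed of trim above 0.55 m/s and contact force between the fingers and trim below 0.1 N).
It fails at once if the grey trim is moved by more than 30 mm (distance of grey_trim from where it was at the start of the episode above 0.03 m).
It fails at once if another bystander is moved by more than 40 mm (distance of any of pliers, screwdriver, tape, bottle, bin, gauge from where it was at the start of the episode above 0.04 m).
It also fails if it takes over 69 s, if anything falls off the work surface, if the arm or the gripper's body presses on something with over 40 N, if the wrist force passes 120 N, or if a joint passes its speed limit or range.

## Working session

There is one attempt and no reset: what is moved stays moved. The work goes in short steps, Python scripts to look and compute and a tool call to move; the robot and the scene stay as the last step left them, time stands still between calls to the robot, and variables do not carry over. Pictures are saved under pics/ and viewed, at most 10 in all, crops included, and the job is handed in when it is done.

Besides the shell and the picture viewer there is one more tool, called after "Call:" as name(argument=value, ...), one argument or row to a line, values as JSON. move_arm: Moves the arm, as the interface text tells. Shifts and turns lie within -1 to 1; 1 stands for 0.1 m of shift or pi rad of turn. Its arguments: {"type":"object","properties":{"motion":{"type":"array"},"fingers":{"type":"number"},"newtons":{"type":"number"}},"required":["motion"]}

```bash
ls; mkdir -p pics
python3 - <<'E'
from cell import robot
import cv2,numpy as np
s=robot.observe()
print({k:np.round(v,4).tolist() if not isinstance(v,dict) else v for k,v in s.items()}, robot.pinch_z)
for n in ["scene","top"]:
    c=robot.read_camera(n); cv2.imwrite(f"pics/{n}0.png",c["image"][...,::-1]); np.savez(f"{n}0.npz",**c)
    print(n,c["vfov"],c["cx"],c["cy"],c["k1"],np.round(c["extrinsics"],4).tolist())
a=cv2.imread("pics/scene0.png");b=cv2.imread("pics/top0.png")
E
```

```text
pics
{'time': 0.0, 'qpos': [-1.462, 0.3427, 1.525, -0.0, 1.2754, -0.146], 'qvel': [-0.0006, -0.0013, 0.0002, -0.0004, -0.0015, -0.0011], 'joint_efforts': [0.0017, -43.1239, -24.4221, 0.072, 0.056, -0.0001], 'tool_pos': [0.1323, -0.5076, 0.226], 'tool_rot': [-3.1401, -0.0002, 0.2548], 'contact_force': [0.5759, -0.2734, 0.455], 'torque': [0.005, 0.055, -0.0631], 'grip_force': 0.0, 'opening': 0.092} 0.0188
scene 48.180064196799066 251.1732595003971 191.70458104751333 -0.11359343784095231 [[-0.2554, -0.5165, 0.8173, 1.573], [0.9667, -0.1474, 0.209, 0.2234], [0.0126, 0.8435, 0.537, 0.8058], [0.0, 0.0, 0.0, 1.0]]
top 45.43733203149415 250.9126105625558 190.73141080018976 -0.16997048352560834 [[0.0213, 0.9907, -0.1346, 0.2989], [-0.9996, 0.0234, 0.0144, -0.0131], [0.0174, 0.1342, 0.9908, 1.7546], [0.0, 0.0, 0.0, 1.0]]
```

View pics/top0.png

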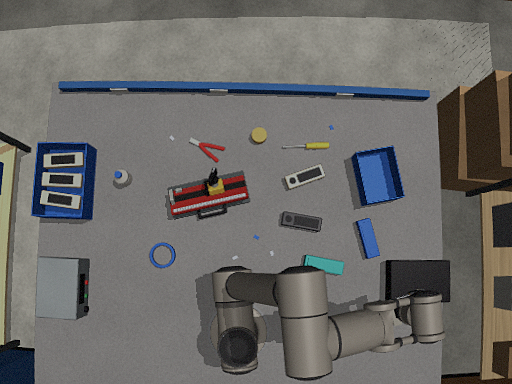

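View pics/scene0.png

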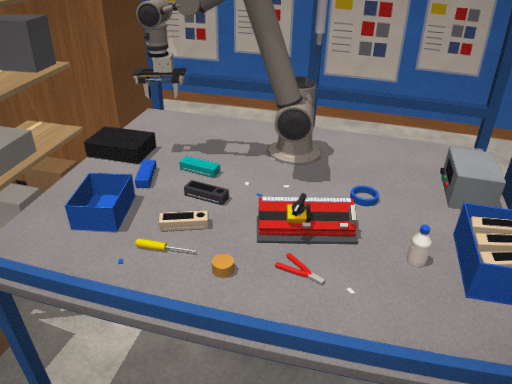

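The top view shows the fixture around (208,195) with the jaw and knob at about (214,182). The beige trim is at (304,177), the grey one at (301,222), and the teal and blue look-alikes are at (324,265) and (368,238). The scene view shows the same layout with the beige trim at (184,221) and the knob at (299,205).

```bash
cat > h.py <<'E'
import numpy as np, cv2
from scipy.spatial.transform import Rotation as R
def K(c):
    f=c["image"].shape[0]/2/np.tan(np.radians(float(c["vfov"]))/2)
    return np.array([[f,0,float(c["cx"])],[0,f,float(c["cy"])],[0,0,1]]),np.array([float(c["k1"]),0,0,0])
def T(p,rpy):
    M=np.eye(4);M[:3,:3]=R.from_euler("xyz",rpy).as_matrix();M[:3,3]=p;return M
def ray(c,uv,E):
    k,d=K(c);n=cv2.undistortPoints(np.float64(uv).reshape(-1,1,2),k,d,None,None,None).reshape(-1,2)
    v=np.c_[n[:,0],-n[:,1],-np.ones(len(n))]
    return E[:3,3],v@E[:3,:3].T   # scale = range_z
def plane(c,uv,E,z):
    o,v=ray(c,uv,E);return o+v*((z-o[2])/v[:,2])[:,None]
def cloud(c,mask,E):
    y,x=np.nonzero(mask&(c["range_z"]>0));o,v=ray(c,np.c_[x,y],E)
    return o+v*c["range_z"][y,x][:,None],np.c_[x,y]
def grab(robot,name):
    s=robot.observe();c=robot.read_camera(name)
    E=c["extrinsics"] if name!="wrist" else T(s["tool_pos"],s["tool_rot"])@c["hand_eye"]
    return c,E
def goto(robot,p,Rm):
    """target TCP position and rotation matrix -> move row"""
    s=robot.observe();M=T(s["tool_pos"],s["tool_rot"])
    d=M[:3,:3].T@(np.array(p)-M[:3,3]);w=R.from_matrix(M[:3,:3].T@Rm).as_rotvec()
    print("row",np.round(np.r_[d/.1,w/np.pi],4).tolist(),"n>=",round(max(np.linalg.norm(d)/.0625,np.degrees(np.linalg.norm(w))/10.7),1))
def tool(z,y):
    """tool rotation with z axis and approx y axis"""
    z=np.array(z)/np.linalg.norm(z);y=np.array(y)-np.dot(y,z)*z;y/=np.linalg.norm(y)
    return np.c_[np.cross(y,z),y,z]
def hsv(c): return cv2.cvtColor(c["image"],cv2.COLOR_RGB2HSV)
E
python3 - <<'E'
from h import *
from cell import robot
c=dict(np.load("top0.npz"));E=c["extrinsics"];H=hsv(c);h,s,v=H[...,0],H[...,1],H[...,2]
yy,xx=np.mgrid[:384,:512]
box=lambda x0,x1,y0,y1:(xx>x0)&(xx<x1)&(yy>y0)&(yy<y1)
red=((h<8)|(h>172))&(s>150)&(v>80)&box(160,255,165,225)
P,_=cloud(c,red,E);
A=np.c_[P[:,:2],np.ones(len(P))]
for i in range(5):
    x=np.linalg.lstsq(A,P[:,2],rcond=None)[0];r=P[:,2]-A@x;k=abs(r)<max(.003,2*np.median(abs(r)));P,A=P[k],A[k]
n=np.array([-x[0],-x[1],1]);n/=np.linalg.norm(n);print("plane",n,np.degrees(np.arccos(n[2])),len(P),P.mean(0),P.min(0),P.max(0))
d=plane(c,[[304,177],[301,222],[214,182]],E,.038);print(d)
b=(s<90)&(v>120)&box(280,330,160,195)
P,uv=cloud(c,b,E);print(len(P),P.mean(0),P[:,2].min(),P[:,2].max()); print(cv2.minAreaRect(P[:,:2].astype(np.float32)*1000))
w=robot.read_camera("wrist");print(w["vfov"],w["cx"],w["cy"],w["k1"],np.round(w["hand_eye"],4).tolist())
E
```

```text
plane [0.4727399  0.12580687 0.87217522] 29.28759299503676 470 [0.51374316 0.11610896 0.06573799] [ 0.43616266 -0.02322405  0.03741032] [0.59076309 0.25536208 0.09361015]
[[ 0.58962949 -0.23916892  0.038     ]
 [ 0.41785303 -0.22891718  0.038     ]
 [ 0.56210593  0.10245656  0.038     ]]
912 [ 0.59625591 -0.24869639  0.01063498] -0.012973581507684129 0.049929692388171576
((595.0836791992188, -249.52415466308594), (133.0595245361328, 191.62896728515625), 1.1884396076202393)
60.27669577907826 250.76017743402127 191.97372245174014 0.018266038586565336 [[-0.0004, 0.9628, 0.2703, 0.0735], [1.0, 0.0003, 0.0002, -0.001], [0.0001, 0.2703, -0.9628, -0.1577], [0.0, 0.0, 0.0, 1.0]]
```

Run:
```python
from h import *
from cell import robot
Rm=R.from_euler("xyz",[np.pi,0,.26]).as_matrix()
goto(robot,[.50,-.23,.27],Rm);goto(robot,[.45,.10,.27],Rm)
```

```text
row [4.2582, -1.7615, -0.4352, -0.0003, -0.0001, -0.0017] n>= 7.4
row [4.6061, -5.081, -0.4315, -0.0003, -0.0001, -0.0017] n>= 11.0
```

Call:
move_arm(
  motion=[
    [0.85,-0.35,-0.1,0,0,0],
    [0.85,-0.35,-0.1,0,0,0],
  ],
)

```text
time: 0.4
tool_pos: [0.2071, -0.4513, 0.2367]
tool_rot: [-3.141, -0.001, 0.255]
contact_force: [-0.5, -1.2, -0.4]
opening: 0.0918
grip_force: 0.0
```

Call:
move_arm(
  motion=[
    [0.85,-0.35,-0.1,0,0,0],
    [0.85,-0.35,-0.1,0,0,0],
  ],
)

```text
time: 0.65
tool_pos: [0.2809, -0.3957, 0.2469]
tool_rot: [-3.141, -0.0, 0.256]
contact_force: [-0.1, -0.8, 0.1]
opening: 0.0917
grip_force: 0.0
```

Call:
move_arm(
  motion=[
    [0.85,-0.35,-0.1,0,0,0],
    [0.85,-0.35,-0.1,0,0,0],
  ],
)

```text
time: 0.9
tool_pos: [0.3544, -0.3403, 0.2569]
tool_rot: [-3.141, -0.0, 0.257]
contact_force: [-0.4, -1.0, 0.2]
opening: 0.0918
grip_force: 0.0
```

Call:
move_arm(
  motion=[
    [0.85,-0.35,-0.1,0,0,0],
    [0.85,-0.35,-0.1,0,0,0],
  ],
)

```text
time: 1.15
tool_pos: [0.4279, -0.285, 0.2668]
tool_rot: [-3.141, -0.0, 0.257]
contact_force: [0.6, -0.5, -0.4]
opening: 0.0919
grip_force: 0.0
```

Call:
move_arm(
  motion=[
    [0.85,-0.35,-0.03,0,0,0],
    [0.85,-0.35,-0.03,0,0,0],
    [0.85,-0.35,-0.03,0,0,0],
  ],
)

```text
time: 1.52
tool_pos: [0.5006, -0.23, 0.2691]
tool_rot: [-3.141, 0.0, 0.258]
contact_force: [-0.2, -0.5, -0.4]
opening: 0.0917
grip_force: 0.0
```

Run:
```python
from h import *
from cell import robot
c,E=grab(robot,"wrist");cv2.imwrite("pics/w1.png",c["image"][...,::-1]);np.savez("w1.npz",E=E,**c)
Rm=R.from_euler("xyz",[np.pi,0,.26]).as_matrix()
goto(robot,[.45,.10,.27],Rm)
```

```text
row [0.36, -3.3275, -0.007, -0.0002, 0.0003, -0.001] n>= 5.4
```

View pics/w1.png

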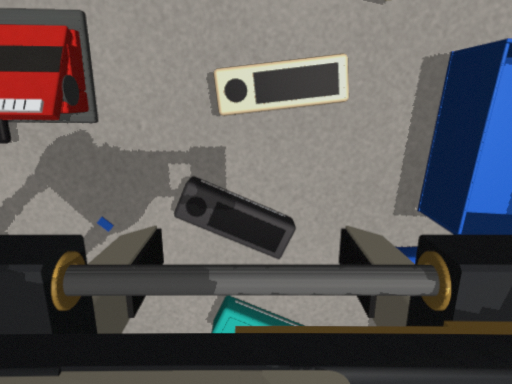

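Call:
move_arm(
  motion=[
    [0.09,-0.83,0,0,0,0],
    [0.09,-0.83,0,0,0,0],
  ],
)

```text
time: 1.82
tool_pos: [0.4859, -0.1477, 0.2697]
tool_rot: [-3.141, 0.001, 0.255]
contact_force: [-0.3, -0.2, -0.3]
opening: 0.0916
grip_force: 0.0
```

Call:
move_arm(
  motion=[
    [0.09,-0.83,0,0,0,0],
    [0.09,-0.83,0,0,0,0],
  ],
)

```text
time: 2.08
tool_pos: [0.474, -0.065, 0.2699]
tool_rot: [3.142, 0.0, 0.256]
contact_force: [-0.7, 0.2, 0.4]
opening: 0.0917
grip_force: 0.0
```

Call:
move_arm(
  motion=[
    [0.09,-0.83,0,0,0,0],
    [0.09,-0.83,0,0,0,0],
  ],
)

```text
time: 2.33
tool_pos: [0.462, 0.0175, 0.2699]
tool_rot: [3.141, -0.0, 0.256]
contact_force: [0.6, -0.7, 0.1]
opening: 0.0917
grip_force: 0.0
```

Call:
move_arm(
  motion=[
    [0.09,-0.83,0,0,0,0],
    [0.09,-0.83,0,0,0,0],
    [0.09,-0.83,0,0,0,0],
    [0.09,-0.83,0,0,0,0],
  ],
)

```text
time: 2.82
tool_pos: [0.4509, 0.0976, 0.2697]
tool_rot: [3.141, -0.0, 0.254]
contact_force: [0.1, -0.9, 0.1]
opening: 0.0917
grip_force: 0.0
```

Run:
```python
from h import *
from cell import robot
c,E=grab(robot,"wrist");cv2.imwrite("pics/w2.png",c["image"][...,::-1]);np.savez("w2.npz",E=E,**c)
print(robot.observe()["tool_pos"])
```

```text
[0.45091674 0.09747811 0.26968679]
```

View pics/w2.png

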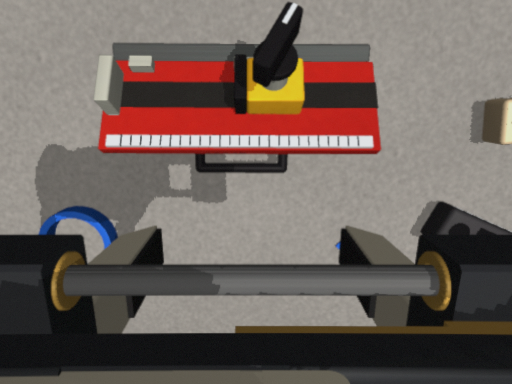

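w1 shows the beige trim with corners near (215,72), (347,55), (349,100) and (218,115); the grey trim is at (235,217). In w2 the stop is at (110,85), a tab at (141,63), the jaw plate at x≈240 and the yellow carriage at (276,88). The knob bar runs from (262,78) to (292,8).

```bash
cat > m.py <<'E'
from h import *
c=dict(np.load("w2.npz"));E=c["E"];H=hsv(c);h,s,v=[H[...,i].astype(int) for i in range(3)]
yy,xx=np.mgrid[:384,:512]; reg=(xx>90)&(xx<395)&(yy>35)&(yy<158)
red=((h<6)|(h>174))&(s>170)&(v>120)&reg
P,uv=cloud(c,red,E);k=np.ones(len(P),bool)
for i in range(6):
    A=np.c_[P[:,:2],np.ones(len(P))];x=np.linalg.lstsq(A[k],P[k,2],rcond=None)[0];r=P[:,2]-A@x;k=abs(r)<.004
n=np.array([-x[0],-x[1],1]);n/=np.linalg.norm(n)
print("n",n,"tilt",np.degrees(np.arccos(n[2])),"az",np.arctan2(n[1],n[0]),k.sum(),len(k),"rms",r[k].std())
# edge direction: border of red rows/cols on the plane
az=np.arctan2(n[1],n[0]);t=np.radians(30)
def frame(az):
    z=np.array([np.sin(t)*np.cos(az),np.sin(t)*np.sin(az),np.cos(t)]);x=np.array([-np.cos(t)*np.cos(az),-np.cos(t)*np.sin(az),np.sin(t)])
    return np.c_[x,np.cross(z,x),z]
p0=P[k].mean(0)
def onplane(uv,h=0,az=az):
    z=frame(az)[:,2];o,w=ray(c,uv,E);return o+w*(((p0-o)@z+h)/(w@z))[:,None]
# lower red/white strip edge (x=62 side): last red row per column
def edge(cols): return np.array([[x,np.nonzero(red[:,x])[0].max()+.5] for x in cols])
e=edge(range(125,360));q=onplane(e)
d=np.polyfit(q[:,1],q[:,0],1);print("front edge az",np.arctan(-d[0]) )
if __name__=="__main__":
    for a in (az,-np.arctan(d[0])):
        F=frame(a);O=p0+F[:,0]*((.06-p0[2])/F[2,0])
        f=lambda uv,h=0:np.round((onplane(uv,h,a)-O)@F*1000,1)
        print("front edge",f(e[::60]).tolist())
        L=np.array([[np.nonzero(red[y])[0].min()-.5,y] for y in (115,125,135,145)]);Rr=np.array([[np.nonzero(red[y])[0].max()+.5,y] for y in (65,75,115,125,135,145)])
        print("L",f(L).tolist(),"R",f(Rr).tolist())
        ye=(h>18)&(h<35)&(s>150)&(v>100)&reg
        Y,_=cloud(c,ye,E);Yn=(Y-O)@F*1000;kk=abs(Yn[:,2]-32)<5;print("yellow top",len(Y),np.percentile(Yn[kk],[1,50,99],axis=0).round(1).tolist())
        # knob and other cloud
        Q,uvq=cloud(c,reg|((xx>240)&(xx<320)&(yy<120)),E);N=(Q-O)@F*1000
        b=(N[:,2]>83)&(N[:,2]<102)&(abs(N[:,0])<60)&(N[:,1]>0)&(N[:,1]<160);print("bar",b.sum(),N[b].mean(0).round(1),cv2.minAreaRect(N[b][:,:2].astype(np.float32)),np.percentile(N[b,2],[5,50,95]))
        st=(N[:,2]>25)&(N[:,2]<38)&(N[:,1]<-55);print("stop",st.sum(),np.percentile(N[st],[2,50,98],axis=0).round(1).tolist())
        tb=(N[:,2]>8)&(N[:,2]<18)&(N[:,1]<-20)&(N[:,0]<-15)&(N[:,1]>-70);print("tab",tb.sum(),np.percentile(N[tb],[2,50,98],axis=0).round(1).tolist())
E
python3 m.py
```

```text
n [0.48021934 0.12217191 0.86859853] tilt 29.70381381988547 az 0.24912357351229944 10889 11059 rms 0.0008964953727443387
front edge az 0.2559008423650693
front edge [[63.3, -118.2, -0.0], [64.1, -57.4, -0.0], [62.7, 3.6, -0.0], [62.4, 64.7, -0.0]]
L [[24.1, -145.3, -0.0], [35.4, -146.1, 0.0], [46.6, -145.8, -0.0], [57.5, -145.6, 0.0]] R [[-37.0, 141.7, 0.0], [-24.7, 140.7, 0.0], [22.6, 140.9, 0.0], [34.0, 141.0, -0.0], [45.2, 141.0, 0.0], [56.2, 141.0, 0.0]]
yellow top 1937 [[-21.1, 5.5, 27.3], [13.2, 38.3, 31.4], [23.5, 59.8, 32.9]]
bar 1643 [ 3.2 30.2 91.8] ((-0.10816764831542969, 30.727136611938477), (17.320064544677734, 65.05186462402344), 62.790626525878906) [85.47263028 92.60620411 93.95374141]
stop 833 [[-23.2, -140.5, 25.6], [2.7, -132.3, 31.6], [24.5, -126.7, 33.1]]Traceback (most recent call last):
  File "m.py", line 35, in <module>
    tb=(N[:,2]>8)&(N[:,2]<18)&(N[:,1]<-20)&(N[:,0]<-15)&(N[:,1]>-70);print("tab",tb.sum(),np.percentile(N[tb],[2,50,98],axis=0).round(1).tolist())
                                                                                          ~~~~~~~~~~~~~^^^^^^^^^^^^^^^^^^^^^^^^
    return _quantile_unchecked(
        a, q, axis, out, overwrite_input, method, keepdims, weights)
    return _ureduce(a,
                    func=_quantile_ureduce_func,
    ...<5 lines>...
                    overwrite_input=overwrite_input,
                    method=method)
    r = func(a, **kwargs)
    result = _quantile(arr,
                       quantiles=q,
    ...<2 lines>...
                       out=out,
                       weights=wgt)
    slices_having_nans = np.isnan(arr[-1, ...])
                                  ~~~^^^^^^^^^
IndexError: index -1 is out of bounds for axis 0 with size 0
```

```bash
cat > nest.py <<'E'
import io,contextlib
with contextlib.redirect_stdout(io.StringIO()): 
    from m import *
a=0.2525;F=frame(a);O=p0+F[:,0]*((.06-p0[2])/F[2,0])
L=onplane([[np.nonzero(red[y])[0].min()-.5,y] for y in range(115,146,5)],0,a)@F[:,1];Rr=onplane([[np.nonzero(red[y])[0].max()+.5,y] for y in range(115,146,5)],0,a)@F[:,1]
O=O+F[:,1]*((L.mean()+Rr.mean())/2-.05-O@F[:,1])
def W(x,y,z): return O+F@(np.array([x,y,z])/1000)   # nest mm -> world
def toolN(deg,tiltvec=(0,0,-1)):  # tool z along -n, tool y at angle deg in nest xy
    d=np.radians(deg);return tool(F@np.array(tiltvec),F@np.array([np.cos(d),np.sin(d),0]))
def inN(p): return np.round(F.T@(np.array(p)-O)*1000,1)
E
python3 - <<'E'
from nest import *
from cell import robot
print("O",O.round(4)," width",(Rr.mean()-L.mean()))
Q,uv=cloud(c,(yy<160)&(xx>90)&(xx<395),E);N=(Q-O)@F*1000
b=(N[:,2]>86)&(N[:,2]<98)&(abs(N[:,0])<60)&(N[:,1]>40)&(N[:,1]<140);print("bar",N[b].mean(0),cv2.minAreaRect(N[b][:,:2].astype(np.float32)))
st=(N[:,2]>25)&(N[:,2]<38)&(N[:,1]<-60);print("stop",np.percentile(N[st],[2,50,98],axis=0).round(1).tolist())
tb=(N[:,2]>8)&(N[:,2]<18)&(N[:,1]<-20)&(N[:,0]<-15)&(N[:,1]>-70);print("tab",tb.sum(),np.percentile(N[tb],[2,50,98],axis=0).round(1).tolist())
# trim
w=dict(np.load("w1.npz"));E1=w["E"];H=hsv(w);v=H[...,2]
bx=(xx>200)&(xx<360)&(yy>40)&(yy<130)
Pt,_=cloud(w,bx,E1);up=(Pt[:,2]>.030)&(Pt[:,2]<.046);r=cv2.minAreaRect(Pt[up][:,:2].astype(np.float32)*1000);print("trim depth",r,np.median(Pt[up][:,2]), np.median(Pt[Pt[:,2]<.01][:,2]))
g=(xx>170)&(xx<300)&(yy>170)&(yy<262);Pg,_=cloud(w,g,E1);u=(Pg[:,2]>.03)&(Pg[:,2]<.046);print("grey",cv2.minAreaRect(Pg[u][:,:2].astype(np.float32)*1000))
goto(robot,W(0,83,150),toolN(62.8));
E
```

```text
O [0.5101 0.1776 0.06  ]  width 0.286810096171107
bar [ 2.63861568 82.86373628 92.2053718 ] ((-0.017583847045898438, 83.31355285644531), (17.32189178466797, 65.054931640625), 62.62208557128906)
stop [[-23.6, -88.0, 25.6], [2.4, -79.8, 31.8], [24.1, -74.2, 33.3]]
tab 298 [[-38.1, -65.5, 8.4], [-30.9, -53.8, 13.0], [-26.3, -42.6, 14.6]]
trim depth ((595.1461791992188, -239.6142578125), (51.8143310546875, 150.91017150878906), 20.936328887939453) 0.037902405089842856 -0.00036557165275505343
grey ((423.04644775390625, -228.21029663085938), (150.2014923095703, 52.36461639404297), 80.82056427001953)
row [1.523, 0.2023, 0.7979, -0.0393, -0.1635, 0.1478] n>= 3.8
```

Call:
move_arm(
  motion=[
    [0.76,0.1,0.4,0,0,0],
    [0.76,0.1,0.4,0,0,0],
  ],
)

```text
time: 3.12
tool_pos: [0.5284, 0.1068, 0.2279]
tool_rot: [3.141, 0.001, 0.253]
contact_force: [-0.1, 0.6, 0.9]
opening: 0.0915
grip_force: 0.0
```

Call:
move_arm(
  motion=[
    [0.76,0.1,0.4,-0.039,-0.1635,0.148],
    [0.76,0.1,0.4,-0.039,-0.1635,0.148],
    [0.76,0.1,0.4,-0.039,-0.1635,0.148],
    [0.76,0.1,0.4,-0.039,-0.1635,0.148],
    [0.76,0.1,0.4,-0.039,-0.1635,0.148],
    [0.76,0.1,0.4,-0.039,-0.1635,0.148],
  ],
)

```text
time: 3.88
tool_pos: [0.603, 0.1169, 0.1899]
tool_rot: [2.887, 0.46, -0.28]
contact_force: [-0.9, -0.3, 0.6]
opening: 0.0918
grip_force: 0.0
```

Run:
```python
from nest import *
from cell import robot
s=robot.observe();print(inN(s["tool_pos"]),s["qpos"].round(3),s["time"])
goto(robot,W(0,83,67),toolN(62.7))
```

```text
[  0.2  82.  149.8] [ 0.105  0.891  0.757 -0.08   2.009  1.881] 3.875
row [0.0045, 0.0092, 0.8284, -0.0006, -0.0006, 0.0012] n>= 1.3
```

Call:
move_arm(
  motion=[
    [0.005,0.01,0.4,0,0,0],
    [0.005,0.01,0.83,0,0,0],
    [0.005,0.01,0.83,0,0,0],
  ],
)

```text
time: 4.25
tool_pos: [0.5603, 0.1058, 0.1176]
tool_rot: [2.884, 0.465, -0.282]
contact_force: [0.6, -0.8, 0.8]
opening: 0.0917
grip_force: 0.0
```

Call:
move_arm(
  motion=[
    [0,0,0,0,0,0],
    [0,0,0,0,0,0],
    [0,0,0,0,0,0],
    [0,0,0,0,0,0],
    [0,0,0,0,0,0],
    [0,0,0,0,0,0],
  ],
  fingers=-1,
  newtons=40,
)

```text
time: 5.0
tool_pos: [0.5629, 0.1063, 0.1177]
tool_rot: [2.885, 0.461, -0.282]
contact_force: [-0.2, -0.0, 0.1]
opening: 0.0363
grip_force: 0.0
```

Call:
move_arm(
  motion=[
    [0,0,0,0,0,0],
    [0,0,0,0,0,0],
    [0,0,0,0,0,0],
    [0,0,0,0,0,0],
  ],
)

```text
time: 5.5
tool_pos: [0.5626, 0.1046, 0.1182]
tool_rot: [2.881, 0.461, -0.284]
contact_force: [-1.2, -6.4, 1.5]
opening: 0.0158
grip_force: 40.0
```

Call:
move_arm(
  motion=[
    [0,0,0,0,0,-0.05],
    [0,0,0,0,0,-0.1],
    [0,0,0,0,0,-0.15],
    [0,0,0,0,0,-0.2],
    [0,0,0,0,0,-0.25],
    [0,0,0,0,0,-0.3],
    [0,0,0,0,0,-0.32],
    [0,0,0,0,0,-0.32],
    [0,0,0,0,0,-0.32],
  ],
)

```text
time: 6.62
tool_pos: [0.5623, 0.106, 0.118]
tool_rot: [-2.856, 0.447, 0.848]
contact_force: [-4.6, -2.6, 3.0]
opening: 0.0154
grip_force: 40.0
```

Run:
```python
from nest import *
from cell import robot
s=robot.observe();print(inN(s["tool_pos"]),s["contact_force"].round(1),s["torque"].round(2),s["opening"])
Rm=T(s["tool_pos"],s["tool_rot"])[:3,:3];y=F.T@Rm[:,1];print("bar angle",np.degrees(np.arctan2(y[1],y[0]))-90)
goto(robot,np.array(s["tool_pos"])+F[:,1]*.055,Rm)
```

```text
[ 0.7 82.4 66.6] [-4.6 -2.6  3. ] [-0.38  0.61  0.24] 0.015442274912696752
bar angle 30.39110644417987
row [-0.2782, 0.4744, -0.0003, 0.0, 0.0, 0.0] n>= 0.9
```

Call:
move_arm(
  motion=[
    [-0.05,0.09,0,0,0,0],
    [-0.1,0.17,0,0,0,0],
    [-0.15,0.25,0,0,0,0],
    [-0.2,0.34,0,0,0,0],
    [-0.25,0.42,0,0,0,0],
    [-0.28,0.475,0,0,0,0],
    [-0.28,0.475,0,0,0,0],
    [-0.28,0.475,0,0,0,0],
  ],
)

```text
time: 7.62
tool_pos: [0.576, 0.0524, 0.118]
tool_rot: [-2.856, 0.447, 0.848]
contact_force: [-5.6, -2.7, 2.2]
opening: 0.0157
grip_force: 40.0
```

Call:
move_arm(
  motion=[
    [0,0,0,0,0,0],
    [0,0,0,0,0,0],
    [0,0,0,0,0,0],
    [0,0,0,0,0,0],
  ],
  fingers=0.7,
)

```text
time: 8.12
tool_pos: [0.5768, 0.053, 0.1177]
tool_rot: [-2.857, 0.445, 0.849]
contact_force: [0.1, 0.1, -0.2]
opening: 0.0514
grip_force: 0.0
```

Call:
move_arm(
  motion=[
    [0,0,-0.3,0,0,0],
    [0,0,-0.8,0,0,0],
    [0,0,-0.9,0,0,0],
    [0,0,-0.9,0,0,0],
  ],
)

```text
time: 8.62
tool_pos: [0.6207, 0.0642, 0.1961]
tool_rot: [-2.858, 0.444, 0.849]
contact_force: [0.1, 0.3, -1.0]
opening: 0.0781
grip_force: 0.0
```

Run:
```python
from nest import *
from cell import robot
s=robot.observe();print(inN(s["tool_pos"]),s["time"],s["opening"],s["qpos"].round(2))
b=np.radians(20.9);Rm=tool([0,0,-1],[np.cos(b),np.sin(b),0])
goto(robot,[.595,-.2395,.15],Rm)
c,E=grab(robot,"top");cv2.imwrite("pics/t2.png",c["image"][...,::-1]);H=hsv(c)
h,sa,v=[H[...,i].astype(int) for i in range(3)];ye=(h>18)&(h<35)&(sa>150)&(v>90)&(yy>165)&(yy<215)&(xx>180)&(xx<260)
P,_=cloud(c,ye,E);N=(P-O)@F*1000;k=abs(N[:,2]-32)<8;print("yellow now",k.sum(),np.percentile(N[k],[2,50,98],axis=0).round(1).tolist())
```

```text
[ -0.2 137.4 157.3] 8.625 0.07806754081460081 [ 0.04  0.91  0.7  -0.12  2.04  0.8 ]
row [-2.0142, 2.1531, 0.9008, -0.1568, 0.0783, -0.3578] n>= 6.7
yellow now 59 [[-16.1, 123.4, 24.2], [16.5, 156.0, 30.4], [27.2, 167.8, 35.8]]
```

Call:
move_arm(
  motion=[
    [-0.67,0.72,0.3,0,0,0],
    [-0.67,0.72,0.3,0,0,0],
  ],
)

```text
time: 8.93
tool_pos: [0.6106, -0.0391, 0.1789]
tool_rot: [-2.854, 0.447, 0.85]
contact_force: [0.1, -0.2, 0.4]
opening: 0.0781
grip_force: 0.0
```

Call:
move_arm(
  motion=[
    [-0.67,0.72,0.3,0,0,0],
    [-0.67,0.72,0.3,0,0,0],
  ],
)

```text
time: 9.18
tool_pos: [0.6019, -0.1411, 0.1635]
tool_rot: [-2.854, 0.447, 0.849]
contact_force: [0.4, -0.0, -0.6]
opening: 0.0782
grip_force: 0.0
```

Call:
move_arm(
  motion=[
    [-0.67,0.72,0.3,-0.157,0.078,-0.358],
    [-0.67,0.72,0.3,-0.157,0.078,-0.358],
    [-0.67,0.72,0.3,-0.157,0.078,-0.358],
    [-0.67,0.72,0.3,-0.157,0.078,-0.358],
    [-0.67,0.72,0.3,-0.157,0.078,-0.358],
    [-0.67,0.72,0.3,-0.157,0.078,-0.358],
    [-0.67,0.72,0.3,-0.157,0.078,-0.358],
    [-0.67,0.72,0.3,-0.157,0.078,-0.358],
    [-0.67,0.72,0.3,-0.157,0.078,-0.358],
  ],
  fingers=0.9,
)

```text
time: 10.3
tool_pos: [0.5947, -0.2396, 0.1489]
tool_rot: [-3.138, -0.0, 1.934]
contact_force: [0.7, 0.4, -0.4]
opening: 0.0872
grip_force: 0.0
```

Run:
```python
from nest import *
from cell import robot
s=robot.observe();print(s["time"],s["opening"],s["tool_pos"],s["qpos"].round(2))
b=np.radians(20.9);Rm=tool([0,0,-1],[np.cos(b),np.sin(b),0])
goto(robot,[.595,-.2395,.010],Rm)
```

```text
10.3 0.08722918377201935 [ 0.59473152 -0.23957888  0.1489141 ] [-0.5   0.62  1.28 -0.    1.24 -0.86]
row [-0.0007, 0.0075, 1.3891, -0.0011, -0.0001, -0.0005] n>= 2.2
```

Call:
move_arm(
  motion=[
    [0,0,0.4,0,0,0],
    [0,0,0.8,0,0,0],
  ],
)

```text
time: 10.55
tool_pos: [0.5954, -0.2394, 0.0685]
tool_rot: [-3.14, 0.001, 1.936]
contact_force: [-0.6, 0.8, 0.1]
opening: 0.0874
grip_force: 0.0
```

Call:
move_arm(
  motion=[
    [0,0,0.3,0,0,0],
    [0,0,0.5,0,0,0],
    [0,0,0.58,0,0,0],
    [0,0,0.58,0,0,0],
  ],
)

```text
time: 11.05
tool_pos: [0.5949, -0.2395, 0.0111]
tool_rot: [-3.139, -0.0, 1.936]
contact_force: [-0.1, -0.7, -0.4]
opening: 0.0873
grip_force: 0.0
```

Call:
move_arm(
  motion=[
    [0,0,0,0,0,0],
    [0,0,0,0,0,0],
    [0,0,0,0,0,0],
    [0,0,0,0,0,0],
    [0,0,0,0,0,0],
    [0,0,0,0,0,0],
    [0,0,0,0,0,0],
  ],
  fingers=-1,
  newtons=30,
)

```text
time: 11.92
tool_pos: [0.5949, -0.24, 0.0117]
tool_rot: [-3.14, 0.0, 1.936]
contact_force: [-2.0, -0.8, 4.5]
opening: 0.0516
grip_force: 30.0
```

Run:
```python
from nest import *
from cell import robot
s=robot.observe();print(s["time"],s["opening"],s["tool_pos"],s["tool_rot"],s["grip_force"],s["contact_force"].round(1))
Rm=T(s["tool_pos"],s["tool_rot"])[:3,:3];print("az tool y",np.degrees(np.arctan2(Rm[1,1],Rm[0,1])))
```

```text
11.925 0.051634205130676215 [ 0.594885   -0.24004972  0.01173109] [-3.13981723e+00  3.55321375e-04  1.93631082e+00] 30.00107377767563 [-2.  -0.8  4.5]
az tool y 20.942401666514645
```

Call:
move_arm(
  motion=[
    [0,0,-0.2,0,0,0],
    [0,0,-0.6,0,0,0],
    [0,0,-1,0,0,0],
  ],
)

```text
time: 12.3
tool_pos: [0.5946, -0.2395, 0.1115]
tool_rot: [-3.139, -0.001, 1.936]
contact_force: [0.7, -0.7, -1.6]
opening: 0.0521
grip_force: 30.0
```

Call:
move_arm(
  motion=[
    [0,0,-0.5,0,0,0],
    [0,0,-1,0,0,0],
    [0,0,-1,0,0,0],
  ],
)

```text
time: 12.68
tool_pos: [0.597, -0.2406, 0.2159]
tool_rot: [3.138, 0.007, 1.936]
contact_force: [0.9, -0.1, -1.6]
opening: 0.0517
grip_force: 30.0
```

Run:
```python
from nest import *
from cell import robot
s=robot.observe();print(s["time"],s["opening"],s["tool_pos"],s["grip_force"],s["contact_force"].round(1), W(0,12,150))
goto(robot,W(0,12,150),toolN(180))
goto(robot,W(0,12,190),toolN(180))
```

```text
12.675 0.051739463268459795 [ 0.59701085 -0.24063932  0.21588377] 29.997572600841522 [ 0.9 -0.1 -1.6] [0.58570191 0.18475746 0.18990381]
row [4.0148, 1.4145, 0.2387, 0.1678, 0.0114, 0.0347] n>= 6.8
row [3.99, 1.6145, -0.1068, 0.1678, 0.0114, 0.0347] n>= 6.9
```

Call:
move_arm(
  motion=[
    [0.4,0.16,-0.01,0,0,0],
    [0.8,0.32,-0.02,0,0,0],
  ],
)

```text
time: 12.92
tool_pos: [0.5956, -0.1528, 0.2112]
tool_rot: [-3.137, -0.002, 1.935]
contact_force: [0.2, 0.3, -1.7]
opening: 0.0521
grip_force: 30.0
```

Call:
move_arm(
  motion=[
    [0.4,0.16,-0.01,0,0,0],
    [0.8,0.32,-0.02,0,0,0],
  ],
)

```text
time: 13.18
tool_pos: [0.5969, -0.066, 0.2133]
tool_rot: [-3.137, -0.002, 1.936]
contact_force: [-0.2, -0.1, -1.2]
opening: 0.0517
grip_force: 30.0
```

Call:
move_arm(
  motion=[
    [0.4,0.16,-0.01,0,0,0],
    [0.8,0.32,-0.02,0,0,0],
  ],
)

```text
time: 13.42
tool_pos: [0.5982, 0.0202, 0.2152]
tool_rot: [-3.137, -0.001, 1.936]
contact_force: [-0.0, -0.3, -2.0]
opening: 0.0516
grip_force: 30.0
```

Call:
move_arm(
  motion=[
    [0.4,0.16,-0.01,0,0,0],
    [0.8,0.32,-0.02,0,0,0],
  ],
)

```text
time: 13.68
tool_pos: [0.5995, 0.1062, 0.2171]
tool_rot: [-3.137, -0.001, 1.936]
contact_force: [1.2, -0.6, -2.3]
opening: 0.0521
grip_force: 30.0
```

Call:
move_arm(
  motion=[
    [0.4,0.16,-0.01,0.04,0.003,0.008],
    [0.79,0.33,-0.02,0.08,0.005,0.017],
    [0.79,0.33,-0.02,0.12,0.008,0.026],
    [0.79,0.33,-0.02,0.168,0.011,0.035],
    [0.79,0.33,-0.02,0.168,0.011,0.035],
    [0.79,0.33,-0.02,0.168,0.011,0.035],
  ],
)

```text
time: 14.42
tool_pos: [0.6029, 0.1903, 0.2203]
tool_rot: [-2.613, -0.005, 1.823]
contact_force: [0.1, 0.0, -0.9]
opening: 0.0522
grip_force: 30.0
```

Run:
```python
from nest import *
from cell import robot
s=robot.observe();print(s["time"],s["opening"],inN(s["tool_pos"]),s["grip_force"],s["qpos"].round(2))
c,E=grab(robot,"wrist");cv2.imwrite("pics/w3.png",c["image"][...,::-1]);np.savez("w3.npz",E=E,**c)
b,E=grab(robot,"scene");cv2.imwrite("pics/s3.png",cv2.resize(b["image"][130:280,200:400,::-1],None,fx=3,fy=3))
goto(robot,W(0,12,60),toolN(180))
```

```text
14.425 0.052207407793780115 [ -0.4  10.9 185.4] 29.997704029083252 [ 0.2   0.94  0.59 -0.03  2.15 -0.07]
row [-0.0161, 0.0146, 1.2782, -0.0006, -0.0013, 0.0005] n>= 2.0
```

View pics/w3.png

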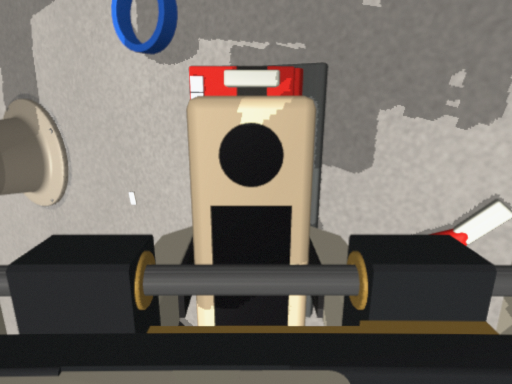

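w3 shows the beige trim held squarely between the fingers, with its end edge at row ~97 (x 190–312). The stop is beyond it at (250,78).

Run:
```python
from nest import *
w=dict(np.load("w3.npz"));H=hsv(w);h,s,v=[H[...,i].astype(int) for i in range(3)]
m=(h>8)&(h<25)&(s>40)&(v>150)&(xx>180)&(xx<320)&(yy>90)&(yy<230)
P,uv=cloud(w,m,w["hand_eye"]);P*=1000
top=P[:,2]<np.percentile(P[:,2],50)+3
print(len(P),np.percentile(P,[1,50,99],axis=0).round(1).tolist())
A=np.c_[P[top][:,:2],np.ones(top.sum())];x,r,_,_=np.linalg.lstsq(A,P[top][:,2],rcond=None);print("top plane slopes",x)
l=[];rr=[]
for xq in range(15,70,5):
    k=top&(abs(P[:,0]-xq)<2.5)
    if k.sum()>5: l.append([xq,P[k,1].min()]);rr.append([xq,P[k,1].max()])
print(np.polyfit(*np.array(l).T,1),np.polyfit(*np.array(rr).T,1))
```

```text
10301 [[21.6, -24.7, -27.4], [52.1, -2.6, -25.8], [74.5, 24.6, -22.3]]
top plane slopes [ 7.46529891e-03 -5.09040573e-03 -2.61342405e+01]
[-4.91686585e-04 -2.47150799e+01] [1.48994467e-04 2.50605550e+01]
```

Call:
move_arm(
  motion=[
    [0,-0.03,0.4,0,0,0],
    [0,-0.03,0.85,0,0,0],
    [0,-0.03,0.85,0,0,0],
  ],
)

```text
time: 14.9
tool_pos: [0.5552, 0.1787, 0.1492]
tool_rot: [-2.606, -0.005, 1.823]
contact_force: [-0.3, -0.1, -1.4]
opening: 0.0517
grip_force: 30.0
```

Call:
move_arm(
  motion=[
    [0,0,0.25,0,0,0],
    [0,0,0.4,0,0,0],
    [0,0,0.4,0,0,0],
    [0,0,0.4,0,0,0],
  ],
)

```text
time: 15.4
tool_pos: [0.5407, 0.1747, 0.117]
tool_rot: [-2.616, -0.004, 1.822]
contact_force: [-0.9, -0.5, -1.1]
opening: 0.0519
grip_force: 30.0
```

Run:
```python
from nest import *
from cell import robot
s=robot.observe();print(s["time"],s["opening"],inN(s["tool_pos"]),(F.T@s["contact_force"]).round(1))
goto(robot,W(2.5,11,13),toolN(180))
```

```text
15.4 0.0519240576710989 [ 3.5 10.5 63.8] [ 0.4  0.3 -1.4]
row [-0.0073, 0.0109, 0.5079, -0.0006, -0.0012, 0.0004] n>= 0.8
```

Call:
move_arm(
  motion=[
    [0,0.005,0.15,0,0,0],
    [0,0.005,0.3,0,0,0],
    [0,0.005,0.4,0,0,0],
    [0,0.005,0.46,0,0,0],
    [0,0.005,0.5,0,0,0],
    [0,0.005,0.5,0,0,0],
  ],
)

```text
time: 16.15
tool_pos: [0.5154, 0.1685, 0.0718]
tool_rot: [-2.612, -0.004, 1.823]
contact_force: [0.0, -0.5, -1.2]
opening: 0.0516
grip_force: 30.0
```

Run:
```python
from nest import *
from cell import robot
s=robot.observe();print(s["time"],s["opening"],inN(s["tool_pos"]),(F.T@s["contact_force"]).round(1))
```

```text
16.15 0.051606267710793526 [ 3.5 10.1 11.7] [-0.6  0.5 -1.1]
```

Call:
move_arm(
  motion=[
    [0,0,0.01,0,0,0],
    [0,0,0.02,0,0,0],
    [0,0.01,0.02,0,0,0],
    [0,0.02,0.02,0,0,0],
    [0,0.02,0.02,0,0,0],
  ],
)

```text
time: 16.77
tool_pos: [0.5166, 0.1688, 0.071]
tool_rot: [-2.614, -0.004, 1.823]
contact_force: [1.3, 0.5, 11.5]
opening: 0.0517
grip_force: 30.0
```

Run:
```python
from nest import *
from cell import robot
s=robot.observe();print(s["time"],s["opening"],inN(s["tool_pos"]),(F.T@s["contact_force"]).round(1))
```

```text
16.775 0.051707463888546336 [ 1.9 10.2 11.6] [ 4.5 -0.2 10.7]
```

Call:
move_arm(
  motion=[
    [0,0,-0.005,0,0,0],
    [0,0.01,-0.005,0,0,0],
    [0,0.02,-0.005,0,0,0],
    [0,0.02,-0.005,0,0,0],
  ],
)

```text
time: 17.27
tool_pos: [0.5179, 0.1691, 0.0702]
tool_rot: [-2.612, -0.004, 1.822]
contact_force: [0.0, 0.3, 11.1]
opening: 0.0517
grip_force: 30.0
```

Run:
```python
from nest import *
from cell import robot
s=robot.observe();print(s["time"],s["opening"],inN(s["tool_pos"]),(F.T@s["contact_force"]).round(1))
```

```text
17.275 0.051722405160691945 [ 0.4 10.2 11.6] [ 5.5 -0.2  9.6]
```

Call:
move_arm(
  motion=[
    [0,0.008,-0.005,0,0,0],
    [0,0.008,-0.005,0,0,0],
  ],
)

```text
time: 17.52
tool_pos: [0.518, 0.1692, 0.0702]
tool_rot: [-2.61, -0.004, 1.822]
contact_force: [-2.8, -0.2, 11.1]
opening: 0.0517
grip_force: 30.0
```

Call:
move_arm(
  motion=[
    [0,0,0,0,0,0],
    [0,0,0,0,0,0],
    [0,0,0,0,0,0],
    [0,0,0,0,0,0],
    [0,0,0,0,0,0],
  ],
  fingers=0.6,
)

```text
time: 18.15
tool_pos: [0.5184, 0.1693, 0.068]
tool_rot: [-2.611, -0.004, 1.822]
contact_force: [-0.5, -0.3, 0.4]
opening: 0.0735
grip_force: 0.0
```

Call:
move_arm(
  motion=[
    [0,0,-0.3,0,0,0],
    [0,0,-0.7,0,0,0],
    [0,0,-1,0,0,0],
  ],
)

```text
time: 18.52
tool_pos: [0.5683, 0.1818, 0.1559]
tool_rot: [-2.612, -0.004, 1.822]
contact_force: [0.8, -0.4, 0.3]
opening: 0.0736
grip_force: 0.0
```

Call:
move_arm(
  motion=[
    [0.3,0,-0.4,0,0,0],
    [0.7,0,-0.8,0,0,0],
    [0.7,0,-0.8,0,0,0],
    [0.7,0,-0.8,0,0,0],
  ],
)

```text
time: 19.02
tool_pos: [0.5891, 0.2587, 0.2224]
tool_rot: [-2.609, -0.004, 1.823]
contact_force: [-0.5, -0.8, -0.2]
opening: 0.0731
grip_force: 0.0
```

Run:
```python
from nest import *
from cell import robot
s=robot.observe();print(s["time"],s["opening"],inN(s["tool_pos"]),s["qpos"].round(2))
c,E=grab(robot,"wrist");cv2.imwrite("pics/w4.png",c["image"][...,::-1]);np.savez("w4.npz",E=E,**c)
Q,uv=cloud(c,yy<235,E);N=(Q-O)@F*1000
k=(abs(N[:,2]-38)<4)&(N[:,1]>-72)&(N[:,1]<95)&(abs(N[:,0])<40)
print(k.sum(),np.median(N[k,2]),cv2.minAreaRect(N[k][:,:2].astype(np.float32)),np.percentile(N[k],[1,50,99],axis=0).round(1).tolist())
A=np.c_[N[k][:,:2],np.ones(k.sum())];print(np.linalg.lstsq(A,N[k][:,2],rcond=None)[0])
b=(N[:,2]>86)&(N[:,2]<98)&(abs(N[:,0])<60)&(N[:,1]>40)&(N[:,1]<190);print("bar",b.sum(),cv2.minAreaRect(N[b][:,:2].astype(np.float32)) if b.sum()>50 else 0)
goto(robot,W(0,137.5,150),toolN(120.4))
```

```text
19.025 0.0731385619250462 [ -2.6 -58.8 189. ] [0.28 0.97 0.51 0.02 2.19 0.04]
3177 37.78289974333673 ((-0.5715446472167969, -33.731990814208984), (64.69220733642578, 51.53329849243164), 89.35843658447266) [[-25.6, -64.7, 34.4], [-0.4, -35.2, 37.8], [24.0, -2.7, 39.8]]
[-1.15996832e-03  1.15979858e-02  3.80746756e+01]
bar 0 0
row [-1.9592, -0.0214, 0.3797, -0.0036, 0.0005, 0.3313] n>= 5.6
```

View pics/w4.png

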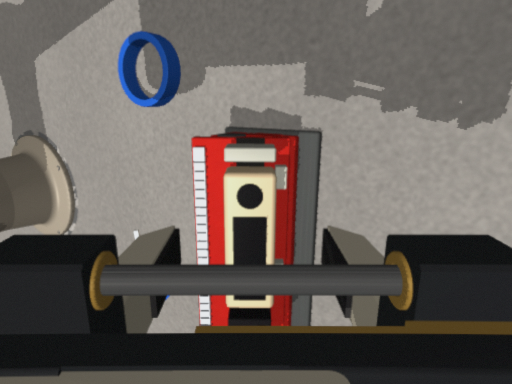

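w4 shows the trim lying in the nest (x 225–275, rows 168–307) against the tabs at right (280,178), with the stop above its end at (250,153). The fit puts it flat, at nest x about -0.5 mm.

Call:
move_arm(
  motion=[
    [-0.5,0,0.05,0,0,0],
    [-0.98,-0.01,0.1,0,0,0],
  ],
)

```text
time: 19.32
tool_pos: [0.6074, 0.1606, 0.2138]
tool_rot: [-2.608, -0.004, 1.822]
contact_force: [0.7, -0.5, 0.3]
opening: 0.0734
grip_force: 0.0
```

Call:
move_arm(
  motion=[
    [-0.5,0,0.14,-0.001,0,0.055],
    [-0.98,-0.01,0.28,-0.002,0,0.11],
    [-0.98,-0.01,0.28,-0.003,0,0.165],
    [-0.98,-0.01,0.28,-0.003,0,0.22],
    [-0.98,-0.01,0.28,-0.003,0,0.275],
    [-0.98,-0.01,0.28,-0.0035,0,0.331],
    [-0.98,-0.01,0.28,-0.0035,0,0.331],
    [-0.98,-0.01,0.28,-0.0035,0,0.331],
  ],
)

```text
time: 20.32
tool_pos: [0.6174, 0.0635, 0.1907]
tool_rot: [-2.856, 0.444, 0.853]
contact_force: [0.0, 0.7, 0.4]
opening: 0.0736
grip_force: 0.0
```

Run:
```python
from nest import *
from cell import robot
s=robot.observe();print(s["time"],s["opening"],inN(s["tool_pos"]),s["qpos"].round(2))
goto(robot,W(0.3,137.4,67),toolN(120.4))
```

```text
20.325 0.07358625548107764 [  0.  137.3 150.9] [ 0.03  0.91  0.73 -0.12  2.02  0.79]
row [-0.0032, -0.0012, 0.839, 0.0003, -0.0002, 0.0014] n>= 1.3
```

Call:
move_arm(
  motion=[
    [0,0,0.4,0,0,0],
    [0,0,0.84,0,0,0],
    [0,0,0.84,0,0,0],
  ],
)

```text
time: 20.7
tool_pos: [0.5744, 0.0533, 0.1161]
tool_rot: [-2.851, 0.449, 0.854]
contact_force: [0.7, 0.8, -0.1]
opening: 0.0737
grip_force: 0.0
```

Call:
move_arm(
  motion=[
    [0,0,0,0,0,0],
    [0,0,0,0,0,0],
    [0,0,0,0,0,0],
    [0,0,0,0,0,0],
    [0,0,0,0,0,0],
    [0,0,0,0,0,0],
    [0,0,0,0,0,0],
    [0,0,0,0,0,0],
    [0,0,0,0,0,0],
  ],
  fingers=-1,
  newtons=40,
)

```text
time: 21.82
tool_pos: [0.5775, 0.0537, 0.1182]
tool_rot: [-2.859, 0.444, 0.849]
contact_force: [1.5, -0.8, 0.5]
opening: 0.0157
grip_force: 40.0
```

Run:
```python
from nest import *
from cell import robot
s=robot.observe();print(s["time"],s["opening"],inN(s["tool_pos"]),(F.T@s["contact_force"]).round(1),s["grip_force"])
Rm=T(s["tool_pos"],s["tool_rot"])[:3,:3];p=s["tool_pos"]
goto(robot,p-F[:,1]*.010,Rm);goto(robot,p-F[:,1]*.0255,Rm)
```

```text
21.825 0.015718203958062137 [ -0.6 136.8  67.6] [-0.8  1.2  1.1] 39.99912142753601
row [0.0508, -0.0862, -0.0001, 0.0, 0.0, 0.0] n>= 0.2
row [0.1294, -0.2197, -0.0003, 0.0, 0.0, 0.0] n>= 0.4
```

Call:
move_arm(
  motion=[
    [0.02,-0.034,0,0,0,0],
    [0.04,-0.069,0,0,0,0],
    [0.06,-0.103,0,0,0,0],
    [0.08,-0.138,0,0,0,0],
    [0.1,-0.172,0,0,0,0],
    [0.112,-0.19,0,0,0,0],
    [0.112,-0.19,0,0,0,0],
    [0.112,-0.19,0,0,0,0],
  ],
)

```text
time: 22.82
tool_pos: [0.5719, 0.0755, 0.1182]
tool_rot: [-2.858, 0.443, 0.85]
contact_force: [2.1, 1.1, 0.1]
opening: 0.0154
grip_force: 40.0
```

```bash
cat > st.py <<'E'
from nest import *
from cell import robot
s=robot.observe();Rm=T(s["tool_pos"],s["tool_rot"])[:3,:3];y=F.T@Rm[:,1]
print(s["time"],s["opening"],inN(s["tool_pos"]),"F",(F.T@s["contact_force"]).round(1),"knob est",.65-np.arctan2(y[1],y[0])+np.pi/2)
E
python3 st.py
```

```text
22.825 0.015350942502838711 [ -0.6 114.3  67.6] F [-2.  -0.5  1.3] knob est 0.117225593749688
```

Call:
move_arm(
  motion=[
    [0.005,-0.009,0,0,0,0],
    [0.01,-0.017,0,0,0,0],
    [0.01,-0.017,0,0,0,0],
  ],
)

```text
time: 23.2
tool_pos: [0.5717, 0.0761, 0.1182]
tool_rot: [-2.86, 0.445, 0.849]
contact_force: [3.6, -3.4, -1.0]
opening: 0.0157
grip_force: 40.0
```

```bash
python3 st.py
```

```text
23.2 0.01565469584964076 [ -0.6 113.7  67.6] F [-2.8  4.2  0.5] knob est 0.11854571540310799
```

Call:
move_arm(
  motion=[
    [0.005,-0.009,0,0,0,0],
    [0.01,-0.017,0,0,0,0],
    [0.01,-0.017,0,0,0,0],
    [0.01,-0.017,0,0,0,0],
  ],
)

```text
time: 23.7
tool_pos: [0.5717, 0.0763, 0.1183]
tool_rot: [-2.863, 0.446, 0.847]
contact_force: [5.7, -10.6, -1.5]
opening: 0.0158
grip_force: 40.0
```

```bash
python3 st.py
```

```text
23.7 0.01581835769702084 [ -0.6 113.5  67.6] F [-3.3 11.7  0.1] knob est 0.12041080497229428
```

Call:
move_arm(
  motion=[
    [0,0,0,0,0,0.05],
    [0,0,0,0,0,0.1],
    [0,0,0,0,0,0.15],
    [0,0,0,0,0,0.2],
    [0,0,0,0,0,0.25],
    [0,0,0,0,0,0.3],
    [0,0,0,0,0,0.34],
    [0,0,0,0,0,0.355],
    [0,0,0,0,0,0.355],
    [0,0,0,0,0,0.355],
    [0,0,0,0,0,0.355],
  ],
)

```text
time: 25.08
tool_pos: [0.572, 0.0751, 0.1185]
tool_rot: [2.829, 0.424, -0.401]
contact_force: [6.2, -13.1, 0.0]
opening: 0.0158
grip_force: 40.0
```

```bash
python3 st.py
```

```text
25.075 0.015831394269457254 [ -0.5 114.7  67.8] F [-2.4 14.2  1.4] knob est 1.2370486939693897
```

Call:
move_arm(
  motion=[
    [0,0,0,0,0,0.355],
    [0,0,0,0,0,0.355],
  ],
  fingers=0.3,
)

```text
time: 25.32
tool_pos: [0.5703, 0.0785, 0.1184]
tool_rot: [2.699, 0.288, -0.777]
contact_force: [0.7, -0.3, -1.1]
opening: 0.0313
grip_force: 0.0
```

```bash
python3 st.py
```

```text
25.325 0.03130568517673804 [1.00e-01 1.11e+02 6.73e+01] F [-1.1  0.4 -0.7] knob est 1.6145334295680405
```

That release call repeated the 0.355 turn by mistake, so the gripper turned about 21° further as it opened. I'll turn it back with the fingers open, retreat, and check the knob and trim.

Call:
move_arm(
  motion=[
    [0,0,0,0,0,0],
    [0,0,0,0,0,0],
    [0,0,0,0,0,-0.05],
    [0,0,0,0,0,-0.1],
    [0,0,0,0,0,-0.1],
  ],
  fingers=0.6,
)

```text
time: 25.95
tool_pos: [0.5707, 0.0791, 0.1182]
tool_rot: [2.809, 0.41, -0.46]
contact_force: [0.6, 0.3, -0.0]
opening: 0.0729
grip_force: 0.0
```

Call:
move_arm(
  motion=[
    [0,0,-0.3,0,0,0],
    [0,0,-0.7,0,0,0],
    [0,0,-1,0,0,0],
    [0,0,-1,0,0,0],
  ],
)

```text
time: 26.45
tool_pos: [0.6202, 0.0917, 0.2063]
tool_rot: [2.811, 0.405, -0.461]
contact_force: [-0.4, 0.5, 0.1]
opening: 0.0732
grip_force: 0.0
```

```bash
python3 st.py
python3 - <<'E'
from nest import *
from cell import robot
goto(robot,[.45,.12,.27],R.from_euler("xyz",[np.pi,0,.26]).as_matrix())
E
```

```text
26.45 0.07323169250751613 [ -0.6 110.7 169.2] F [ 0.3 -0.6 -0. ] knob est 1.2956165679146858
row [-1.7677, 0.4557, 0.2244, 0.0531, 0.1589, -0.203] n>= 4.4
```

Call:
move_arm(
  motion=[
    [-0.5,0.1,0.05,0,0,0],
    [-0.88,0.23,0.11,0,0,0],
  ],
)

```text
time: 26.7
tool_pos: [0.5321, 0.1054, 0.2355]
tool_rot: [2.806, 0.412, -0.463]
contact_force: [0.2, -0.0, 1.2]
opening: 0.0734
grip_force: 0.0
```

Call:
move_arm(
  motion=[
    [-0.88,0.23,0.11,0.053,0.159,-0.203],
    [-0.88,0.23,0.11,0.053,0.159,-0.203],
    [-0.88,0.23,0.11,0.053,0.159,-0.203],
    [-0.88,0.23,0.11,0.053,0.159,-0.203],
    [-0.88,0.23,0.11,0.053,0.159,-0.203],
    [-0.88,0.23,0.11,0.053,0.159,-0.203],
    [-0.88,0.23,0.11,0.053,0.159,-0.203],
  ],
)

```text
time: 27.58
tool_pos: [0.4494, 0.1188, 0.2689]
tool_rot: [-3.14, 0.006, 0.259]
contact_force: [0.9, 0.2, -0.2]
opening: 0.0734
grip_force: 0.0
```

Run:
```python
from nest import *
from cell import robot
c,E=grab(robot,"wrist");cv2.imwrite("pics/w5.png",c["image"][...,::-1])
print(robot.observe()["tool_pos"])
Q,uv=cloud(c,yy<225,E);N=(Q-O)@F*1000
def rect(k): return cv2.minAreaRect(N[k][:,:2].astype(np.float32)),np.percentile(N[k],[1,50,99],axis=0).round(1).tolist()
k=(abs(N[:,2]-38)<4)&(N[:,1]>-85)&(N[:,1]<68)&(abs(N[:,0])<40);print("trim",rect(k));A=np.c_[N[k][:,:2],np.ones(k.sum())];print(np.linalg.lstsq(A,N[k][:,2],rcond=None)[0])
b=(N[:,2]>87)&(N[:,2]<98)&(abs(N[:,0])<60)&(N[:,1]>60)&(N[:,1]<170);r=rect(b);print("bar",r)
```

```text
[0.44970444 0.11887963 0.26894733]
trim (((-0.000965118408203125, -7.8622589111328125), (151.60592651367188, 52.491233825683594), 89.81480407714844), [[-24.4, -71.4, 34.6], [2.4, -2.0, 38.5], [24.7, 66.7, 40.3]])
[-2.07499857e-02  2.24316192e-03  3.83910022e+01]
bar (((0.9230918884277344, 112.66765594482422), (16.620145797729492, 64.0566177368164), 56.088130950927734), [[-26.1, 91.0, 87.5], [3.6, 112.0, 92.6], [29.1, 133.6, 94.3]])
```

View pics/w5.png

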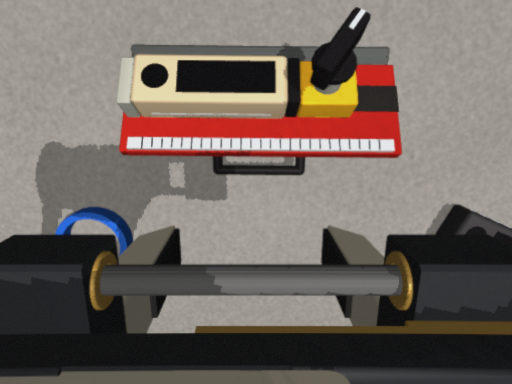

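w5 shows the trim (133–288, row 85) snug between the stop (125,85) and the black jaw plate (293,87). The knob bar measures 1.24 rad, which is tight.

```bash
python3 -c "
from cell import robot
print(robot.hand_in())"
```

```text
the job is handed in; nothing more can be done
None
```

The beige trim is mounted flat in the nest against the ledge tabs and snug between stop and jaw, with the knob tight at about 1.24 rad and nothing else disturbed on purpose; I handed the job in at about 28 s, but it returned no verdict.

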